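Close the leak-test chamber and tighten its wing screws evenly

ROBOT

A 6-joint arm with a two-finger parallel gripper is mounted at the origin on the work surface. World frame = base frame: x ahead of the robot, y to its left, z up, the work surface at z = 0. Lengths are in m, angles in rad, forces in N, time in s.
With the tool pointing down it reaches from about 0.35 to 0.725 m from the base axis. Payload 6 kg.
Tool frame: the origin (TCP) lies at the very end of the fingers, on their centre line; the grasp point (between the pads) lies 19 mm behind it; y points along the fingers, z is the direction in which the jaws open and shut, and the axes are right-handed (so a half turn about y gives the same grasp; the last joint's range is limited). The gripper opens to 85 mm and grips with 20 to 120 N. Pads are 22 mm wide; open, the fingers measure 114 mm over their backs; the gripper's body (76 mm by 85 mm) begins 54 mm behind the grasp point. The pads swing forward as they close: fully open they stand 13 mm farther back than shut.
Start: joints at [0.334, 0.04, 0.085, 0, -1.615, -0.334], TCP at [0.6, 0, 0.231] pointing down, gripper open.
Joint ranges: [-2.56, 2.56], [-1.29, 2.01], [-1.08, 1.49], [-3.29, 1.98], [-2.81, -0.18], [-2.99, 2.99]. Speed limits (rad/s): [2.57, 2.57, 3.01, 3.14, 3.14, 3.14].

INTERFACE

Orientations are given as a rotation vector (axis times angle).
In Python, from workcell import observe, read_camera, get_calibration, sign_off gives the robot as it stands.
- The arm moves only by the tool drive_tool, never from a script. Its arguments are lists of equal length, an entry for each row: "xyz": the shift along the world's x, y, z in mm, a list of three; "dr": the turn, a rotation vector about the world's x, y, z in degrees, a list of three. A call has 1 to 8 rows; each row is the pose to reach, as a shift and turn from the pose commanded when the call began; what a row does not reach only later rows make up. A row lasts 1/10 s, in which the tool goes at most 50 mm and 8.59 degrees, less where a joint would pass 70% of its speed; a pose out of reach is approached as far as the arm can. A call with a gripper value outside its range is refused whole. "claw" is the gripper's target within -1 to 1 (shut at 1, half-way at 0, fully open at -1), set as the call begins (left out, the last holds). The fingers move at their own pace and stop on an object; "grip_force" is the grip in N (left out, the last holds). Time passes only in rows, so rows that repeat a pose let the fingers close. It gives the time, the measured TCP pose, the force and the opening at its end, in the units of the state.
- observe(): the state, without advancing time (a new reading comes with each control period).
- read_camera(name): name is "scene" or "side" or "wrist"; returns the picture (480x640x3 uint8, red, green, blue); there is no depth.
- get_calibration(name): a dict with "fx", "fy", "cx", "cy" (pixels), "rvec" (rotation vector, rad) and "tvec" (3), from world to camera coordinates, as OpenCV has them. Camera axes: x right, y down, z forward; pixel columns grow to the right and rows downward; lengths in m; the calibration is good to about 2 mm. The wrist camera is an equidistant fisheye: a pixel r from the principal point sees the ray r / f radians off the axis. A picture is of the moment at which its call begins: read the wrist's pose just before it. get_calibration takes no time and is no camera call; for the wrist camera it gives the pose at the moment of the call.
- sign_off(): hands the job in, once; it reports no verdict.
The state is a dict: "t": time; "joints": joint angles; "qvel": joint speeds; "tau": joint torques, N m; "tool_pos": TCP position; "ee_rot": TCP orientation; "force": force on the tool from outside, world axes, zero at the start; "torque": the same for the moment, N m; "finger_gap": finger opening in m.
Only numpy, scipy, OpenCV 4.12 (cv2) and the standard library are available. Lean on these libraries where they do the work, as an engineer would, in place of code of your own. Each camera call takes 0.05 s, during which the arm holds its last target. There are 200 camera calls.

TASK

Lower the chamber's clear cover onto its gasket without slamming it, then tighten its four blue wing screws clockwise, evenly and in cross order (each screw followed by the one diagonally opposite): first all four to about half tight (wings at 45 degrees), and only then, again in cross order, all four fully tight (wings pointing left-to-right, against the stop). Leave the vials and bottles around it undisturbed.

Things in the scene. Friction and masses are not known exactly. Their poses are not given: they have to be found in the camera images.
- chamber: vacuum leak-test chamber, a fixed aluminium box 200 x 200 mm, 75 mm high, with a black gasket on its rim; origin at the centre of its underside on the table. Its x axis points from the front (the robot's side, where the cover's black bar is) to the back, where the cover is hinged; y to the left, z up. Stands at a different place and yaw (up to 0.25 rad) each time.
- cover_hinge (a point): point on the hinge line of the cover, midway along it: 112 mm behind the chamber's centre, 78 mm above the table; the hinge line runs along the chamber's y.
- cover (a joint): opening angle of the clear cover (200 x 200 x 12 mm, about 0.55 kg): 0 = closed flat on the gasket, its top then 90 mm above the table; grows as the front edge rises; starts between 0.35 and 0.75 rad. The hinge is stiff: the cover stays wherever it is left and has to be brought down; some 3 N at the bar closes it.
- cover_grip (a point): middle of the black round bar (15 mm thick, along the chamber's y, 110 mm free between its two brackets) that stands out 45 mm in front of the cover's front edge; it lies 257 mm from the hinge line and 6 mm above the cover's underside, so when the cover is closed it is 145 mm in front of the chamber's centre and 84 mm above the table. The point's axes turn with the cover.
- wing_near_left (a point): the near left wing screw (near = the cover's bar side, left = the chamber's +y): centre of its blue wing, on the screw's axis, 75 mm to each side of the cover's centre, 25 mm above the cover's top. The wing is an upright blade 64 mm long (along this point's x), 10 mm thick (y), reaching from 10 mm to 40 mm above the cover's top.
- screw_near_left (a joint): turn of the near left wing screw, clockwise from above positive: 0 = loose, its wing pointing front-to-back (along the cover's x); 0.785 = half tight, wing at 45 degrees; 1.571 = fully tight, against a hard stop, wing pointing left-to-right. Starts between 0 and 0.2. It stays where it is left; turning takes about 0.12 N m.
- wing_near_right (a point): the near right wing screw (near = the cover's bar side, left = the chamber's +y): centre of its blue wing, on the screw's axis, 75 mm to each side of the cover's centre, 25 mm above the cover's top. The wing is an upright blade 64 mm long (along this point's x), 10 mm thick (y), reaching from 10 mm to 40 mm above the cover's top.
- screw_near_right (a joint): turn of the near right wing screw, clockwise from above positive: 0 = loose, its wing pointing front-to-back (along the cover's x); 0.785 = half tight, wing at 45 degrees; 1.571 = fully tight, against a hard stop, wing pointing left-to-right. Starts between 0 and 0.2. It stays where it is left; turning takes about 0.12 N m.
- wing_far_left (a point): the far left wing screw (near = the cover's bar side, left = the chamber's +y): centre of its blue wing, on the screw's axis, 75 mm to each side of the cover's centre, 25 mm above the cover's top. The wing is an upright blade 64 mm long (along this point's x), 10 mm thick (y), reaching from 10 mm to 40 mm above the cover's top.
- screw_far_left (a joint): turn of the far left wing screw, clockwise from above positive: 0 = loose, its wing pointing front-to-back (along the cover's x); 0.785 = half tight, wing at 45 degrees; 1.571 = fully tight, against a hard stop, wing pointing left-to-right. Starts between 0 and 0.2. It stays where it is left; turning takes about 0.12 N m.
- wing_far_right (a point): the far right wing screw (near = the cover's bar side, left = the chamber's +y): centre of its blue wing, on the screw's axis, 75 mm to each side of the cover's centre, 25 mm above the cover's top. The wing is an upright blade 64 mm long (along this point's x), 10 mm thick (y), reaching from 10 mm to 40 mm above the cover's top.
- screw_far_right (a joint): turn of the far right wing screw, clockwise from above positive: 0 = loose, its wing pointing front-to-back (along the cover's x); 0.785 = half tight, wing at 45 degrees; 1.571 = fully tight, against a hard stop, wing pointing left-to-right. Starts between 0 and 0.2. It stays where it is left; turning takes about 0.12 N m.
- vial0: white sample vial with an orange cap, 32 mm across, 68 mm tall, standing upright beside the chamber or on the bench; origin at its underside; leave alone
- vial1: white sample vial with an orange cap, 32 mm across, 68 mm tall, standing upright beside the chamber or on the bench; origin at its underside; leave alone
- vial2: white sample vial with an orange cap, 32 mm across, 68 mm tall, standing upright beside the chamber or on the bench; origin at its underside; leave alone
- dropper0: black dropper bottle, 44 mm across, 118 mm tall, upright; origin at its underside; leave alone
- dropper1: black dropper bottle, 44 mm across, 118 mm tall, upright; origin at its underside; leave alone

How it is judged:
By the outcome, as a careful person would: the job done as asked, in the order asked, and still so for the second after the job is handed in, with the robot touching nothing.
It also fails if it takes over 72 s, if anything falls off the work surface, if the arm or the gripper's body presses on something with over 40 N, if the wrist force passes 120 N, or if a joint passes its speed limit or range.

## Working session

There is one attempt and no reset: what is moved stays moved. The work goes in short steps, Python scripts to look and compute and a tool call to move; the robot and the scene stay as the last step left them, time stands still between calls to the robot, and variables do not carry over. Pictures are saved under pics/ and viewed, about 8 in all and at most 12, crops included, and the job is handed in when it is done.

Besides the shell and the picture viewer there is one more tool, called after "Emit:" by a JSON object that holds its "fn" and its "kwargs". drive_tool: Moves the arm, as the interface text tells. Its arguments: {"type":"object","properties":{"xyz":{"type":"array","items":{"type":"array","items":{"type":"number"}}},"dr":{"type":"array","items":{"type":"array","items":{"type":"number"}}},"claw":{"type":"number"},"grip_force":{"type":"number"}},"required":["xyz","dr"]}

```bash
mkdir -p pics; ls
python3 - <<'E'
from workcell import *
import cv2
s=observe();print(s)
for n in("scene","side"):
    c=get_calibration(n);print(n,c)
    cv2.imwrite(f"pics/{n}0.png",read_camera(n)[:,:,::-1])
E
```

```text
pics
{'t': 0.0, 'joints': array([ 3.33691745e-01,  4.08309309e-02,  8.37897189e-02, -4.89441050e-04,
       -1.61547848e+00, -3.33684752e-01]), 'qvel': array([ 0.00103121, -0.00040948, -0.00095316, -0.00191104, -0.00109038,
       -0.00204472]), 'tau': array([-7.27207535e-04, -3.68200672e+01,  3.47413230e+01,  6.93227157e+00,
       -5.48646509e-03, -9.47124363e-06]), 'tool_pos': array([5.99671202e-01, 8.66979861e-05, 2.30251357e-01]), 'ee_rot': array([-1.20794441, -1.20785493,  1.210141  ]), 'force': array([-0.7750625 ,  0.17804335,  0.67591841]), 'torque': array([-0.00880152,  0.01164657, -0.0561968 ]), 'finger_gap': 0.08572747259828556}
scene {'fx': 544.9552271178802, 'fy': 544.9552271178802, 'cx': 318.82263708388615, 'cy': 235.63330212322876, 'rvec': array([ 1.82557877,  1.33222729, -0.72376044]), 'tvec': array([-0.18338704, -0.22075905,  1.8706913 ])}
side {'fx': 572.6900740709585, 'fy': 572.6900740709585, 'cx': 323.5228326207497, 'cy': 242.85307663423256, 'rvec': array([ 2.26796291, -0.07982549,  0.024023  ]), 'tvec': array([-0.53216775,  0.09962232,  1.25672542])}
```

View pics/scene0.png

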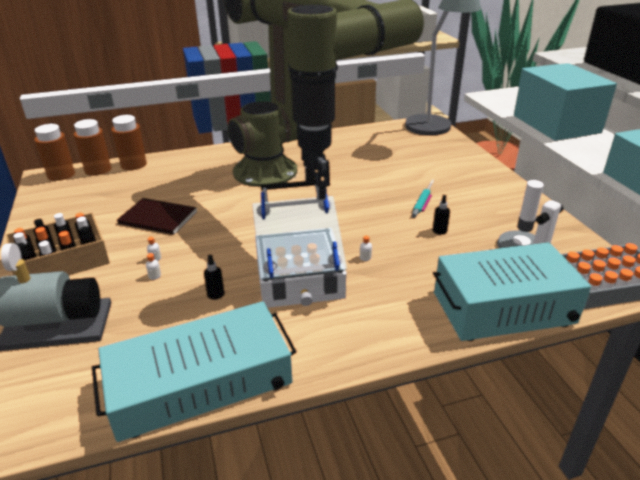

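View pics/side0.png

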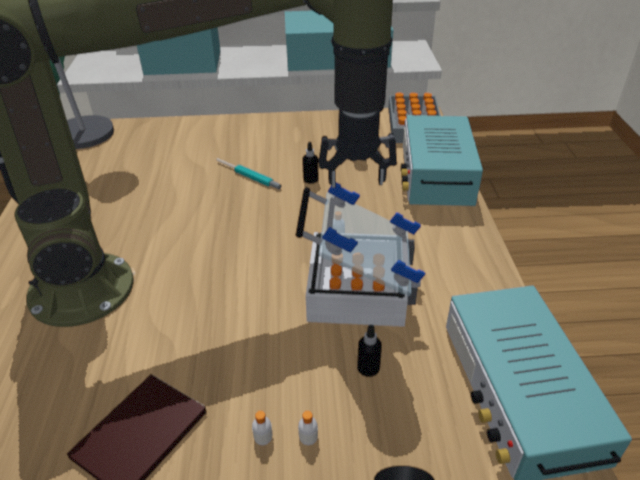

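```bash
cat > h.py <<'E'
import numpy as np, cv2
from workcell import *
from scipy.optimize import least_squares
from scipy.optimize import linear_sum_assignment as lsa
def rz(a): return cv2.Rodrigues(np.array([0,0,a]))[0]
def pts(p):
    x,y,w,t=p
    L=[]
    for d,yy,h in[(187,75,37),(187,-75,37),(37,75,37),(37,-75,37),(257,0,6)]:
        L.append([112-d*np.cos(t)-h*np.sin(t)*-1*-1 if 0 else 112-d*np.cos(t)+h*np.sin(t),yy,78+d*np.sin(t)+h*np.cos(t)])
    return (rz(w)@(np.array(L)/1000).T).T+[x,y,0]
def proj(n,P):
    c=get_calibration(n);K=np.array([[c['fx'],0,c['cx']],[0,c['fy'],c['cy']],[0,0,1.]])
    return cv2.projectPoints(np.asarray(P,float),c['rvec'],c['tvec'],K,None)[0][:,0]
def blobs(im,roi):
    x0,y0,x1,y1=roi;r,g,b=[im[y0:y1,x0:x1,i].astype(int) for i in range(3)]
    m=((b>r+50)&(b>g+35)).astype(np.uint8)
    n,_,st,ce=cv2.connectedComponentsWithStats(m)
    o=[(st[i,4],*(ce[i]+[x0,y0])) for i in range(1,n) if st[i,4]>12]
    return np.array(sorted(o)[::-1])
E
python3 - <<'E'
from h import *
ims={n:cv2.imread(f"pics/{n}0.png")[:,:,::-1] for n in("scene","side")}
B={"scene":blobs(ims["scene"],(230,170,370,310)),"side":blobs(ims["side"],(290,170,450,310))}
for k in B: print(k,B[k].round(1))
def res(p):
    r=[]
    for n in B:
        q=proj(n,pts(p)[:4]);b=B[n][:4,1:]
        D=np.linalg.norm(q[:,None]-b[None],axis=2);i,j=lsa(D)
        r+=list((q[i]-b[j]).ravel())
    return np.array(r)
best=None
for w in(-.2,0,.2):
  for t in(.35,.55,.75):
    s=least_squares(res,[.62,-.05,w,t],diff_step=1e-4)
    if best is None or s.cost<best.cost:best=s
print(best.x,best.cost,best.fun.round(1))
P=pts(best.x);print(P.round(4))
for n in B: print(n,proj(n,P).round(0))
E
python3 -c "
import cv2
im=cv2.imread('pics/side0.png')[140:340,270:450];a=cv2.resize(im,None,fx=3,fy=3,interpolation=2)
cv2.imwrite('pics/c0.png',a)"
```

```text
scene [[122.  335.6 254.9]
 [120.  269.6 261.6]
 [ 53.  262.7 204.8]
 [ 51.  326.  203.4]]
side [[380.  339.3 239.7]
 [351.  407.  271.1]
 [277.  343.9 193.9]
 [275.  404.8 223.2]]
[ 0.60219762 -0.04749107 -0.15196981  0.48881512] 7.7658690497310285 [-0.1 -2.8  0.7  1.3 -0.1  1.4 -0.   1.4 -0.6 -0.4 -0.8  0.2  0.5  0.1
  0.   0.3]
[[ 0.5782  0.0321  0.1985]
 [ 0.5555 -0.1162  0.1985]
 [ 0.7091  0.012   0.128 ]
 [ 0.6864 -0.1363  0.128 ]
 [ 0.4914 -0.0305  0.204 ]]
scene [[326. 201.]
 [263. 206.]
 [336. 256.]
 [270. 263.]
 [291. 186.]]
side [[343. 193.]
 [339. 240.]
 [405. 223.]
 [407. 271.]
 [302. 212.]]
```

View pics/c0.png

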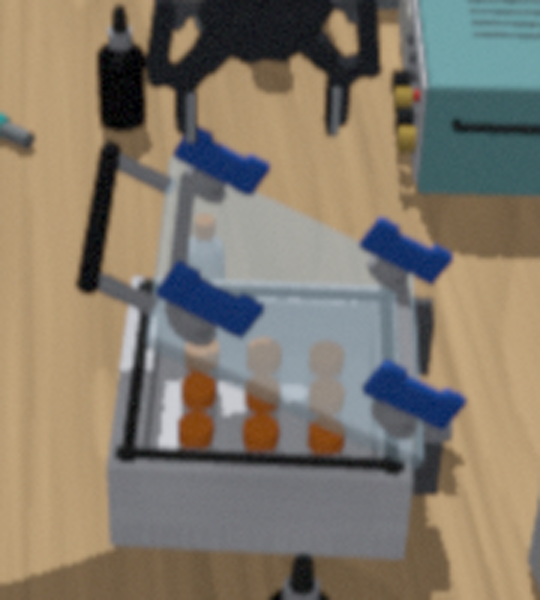

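Emit:
{"fn": "drive_tool", "kwargs": {"xyz": [[0,0,40],[0,0,60],[-40,-10,60],[-80,-22,60],[-108,-30,60],[-108,-30,60],[-108,-30,60]], "dr": [[0,0,0],[0,0,0],[0,0,-4],[0,0,-8.7],[0,0,-8.7],[0,0,-8.7],[0,0,-8.7]], "claw": 1, "grip_force": 30}}

```text
t: 0.8
tool_pos: [0.4917, -0.03, 0.2915]
ee_rot: [-1.277, -1.098, 1.096]
force: [0.5, 0.6, 0.5]
finger_gap: -0.0004
```

Run:
```python
from h import *
cv2.imwrite("pics/w0.png",read_camera("wrist")[:,:,::-1])
import numpy as np
print(get_calibration("wrist"),observe()['tool_pos'])
for t in np.linspace(.489,0,9): print(round(t,3),(pts([.6022,-.0475,-.152,t])[4]*1000+[0,0,7.5]).round(1))
```

```text
{'fx': 371.64829954431775, 'fy': 371.64829954431775, 'cx': 315.9894393843345, 'cy': 244.07391197388355, 'rvec': array([-0.23387937, -3.08385717, -0.42810609]), 'tvec': array([ 0.49033067, -0.09558969,  0.42415553])} [ 0.49208574 -0.02977819  0.29100261]
0.489 [491.4 -30.5 211.5]
0.428 [484.2 -29.4 197.6]
0.367 [477.9 -28.5 183.3]
0.306 [472.4 -27.6 168.6]
0.244 [467.9 -26.9 153.5]
0.183 [464.2 -26.4 138.3]
0.122 [461.5 -25.9 122.8]
0.061 [459.7 -25.7 107.2]
0.0 [458.9 -25.5  91.5]
```

View pics/w0.png

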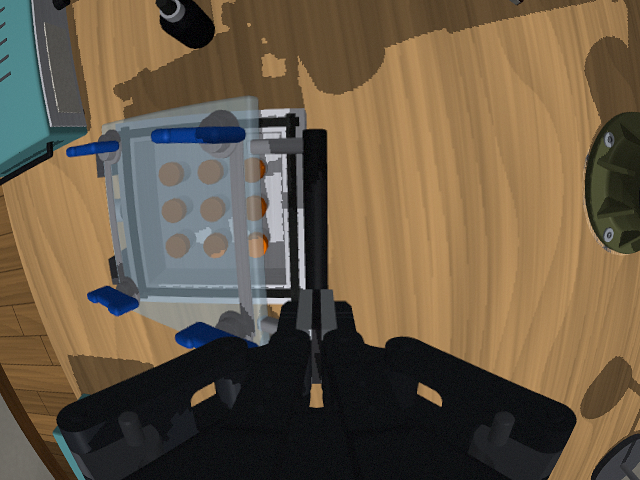

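Emit:
{"fn": "drive_tool", "kwargs": {"xyz": [[0,0,-40],[0,0,-65],[0,0,-77],[-3,0,-86],[-7,0.5,-94],[-10,1,-101],[-13.5,1.5,-108],[-16,2,-115]], "dr": [[0,0,0],[0,0,0],[0,0,0],[0,0,0],[0,0,0],[0,0,0],[0,0,0],[0,0,0]]}}

```text
t: 1.65
tool_pos: [0.4758, -0.0281, 0.1763]
ee_rot: [-1.278, -1.097, 1.096]
force: [-2.3, -0.3, 3.1]
finger_gap: -0.0005
```

Emit:
{"fn": "drive_tool", "kwargs": {"xyz": [[-3,0.5,-8],[-5.5,1,-15.5],[-7.5,1.2,-23],[-9.5,1.5,-30.5],[-11.5,1.8,-38],[-13,2,-46],[-14,2.2,-53],[-14.8,2.4,-60]], "dr": [[0,0,0],[0,0,0],[0,0,0],[0,0,0],[0,0,0],[0,0,0],[0,0,0],[0,0,0]]}}

```text
t: 2.45
tool_pos: [0.4611, -0.0255, 0.1156]
ee_rot: [-1.277, -1.096, 1.097]
force: [-2.0, -0.0, 2.3]
finger_gap: 0.0001
```

Emit:
{"fn": "drive_tool", "kwargs": {"xyz": [[-0.5,0,-5],[-1,0,-10],[-1.5,0,-14],[-2,0,-17],[-2,0,-20],[-2,0,-22],[-2,0,-24],[-2,0,-25]], "dr": [[0,0,0],[0,0,0],[0,0,0],[0,0,0],[0,0,0],[0,0,0],[0,0,0],[0,0,0]]}}

```text
t: 3.25
tool_pos: [0.4592, -0.0256, 0.0915]
ee_rot: [-1.277, -1.097, 1.097]
force: [-3.9, 1.5, 6.8]
finger_gap: -0.0002
```

Emit:
{"fn": "drive_tool", "kwargs": {"xyz": [[0,0,-1],[0,0,-2],[0,0,-2]], "dr": [[0,0,0],[0,0,0],[0,0,0]]}}

```text
t: 3.55
tool_pos: [0.4594, -0.0256, 0.0914]
ee_rot: [-1.278, -1.098, 1.097]
force: [-8.5, 2.7, 12.3]
finger_gap: -0.0003
```

Emit:
{"fn": "drive_tool", "kwargs": {"xyz": [[0,0,20],[0,0,70],[0,0,120],[40,5,130],[70,8,130],[70,8,130]], "dr": [[0,0,0],[0,0,0],[0,0,8],[0,0,16],[0,0,24],[0,0,32]], "claw": -1}}

```text
t: 4.15
tool_pos: [0.531, -0.0173, 0.2173]
ee_rot: [-0.983, -1.503, 1.507]
force: [-0.5, -0.4, -0.9]
finger_gap: 0.0846
```

```bash
python3 - <<'E'
from h import *
ims={n:read_camera(n) for n in("scene","side")}
B={"scene":blobs(ims["scene"],(230,170,370,310)),"side":blobs(ims["side"],(290,170,450,310))}
for k in B: print(k,B[k].round(1)); cv2.imwrite(f"pics/{k}1.png",ims[k][:,:,::-1])
cv2.imwrite("pics/w1.png",read_camera("wrist")[:,:,::-1]); print(get_calibration("wrist"))
p=[.6022,-.0475,-.152,0];print(pts(p).round(4))
for k in B: print(proj(k,pts(p)).round(1))
print(observe()['joints'],observe()['tool_pos'])
E
python3 -c "
import cv2
im=cv2.imread('pics/side1.png')[170:350,270:450];a=cv2.resize(im,None,fx=3,fy=3,interpolation=2)
cv2.imwrite('pics/c1.png',a)"
```

```text
scene [[100.  333.7 253.4]
 [ 95.  269.1 259.7]
 [ 51.  322.6 220.1]
 [ 23.  264.2 228.7]]
side [[356.  395.4 275.6]
 [310.  318.4 272.8]
 [277.  394.1 227.8]
 [271.  324.  225.1]]
{'fx': 371.64829954431775, 'fy': 371.64829954431775, 'cx': 315.9894393843345, 'cy': 244.07391197388355, 'rvec': array([-0.61231135,  2.99394793,  0.41505325]), 'tvec': array([0.47927445, 0.18269834, 0.42822953])}
[[ 0.5394  0.038   0.115 ]
 [ 0.5167 -0.1103  0.115 ]
 [ 0.6877  0.0153  0.115 ]
 [ 0.665  -0.133   0.115 ]
 [ 0.4589 -0.0255  0.084 ]]
[[323.7 221.2]
 [264.7 226.7]
 [333.9 255.4]
 [269.2 261.9]
 [291.8 219.7]]
[[324.7 224.5]
 [318.2 271.8]
 [394.5 227.7]
 [395.2 275.8]
 [288.6 256.6]]
[ 3.46782180e-01 -1.48188532e-01 -1.19346686e-01  1.78800793e-04
 -1.60121752e+00  5.65962407e-02] [ 0.52912114 -0.01778664  0.21855391]
```

View pics/w1.png

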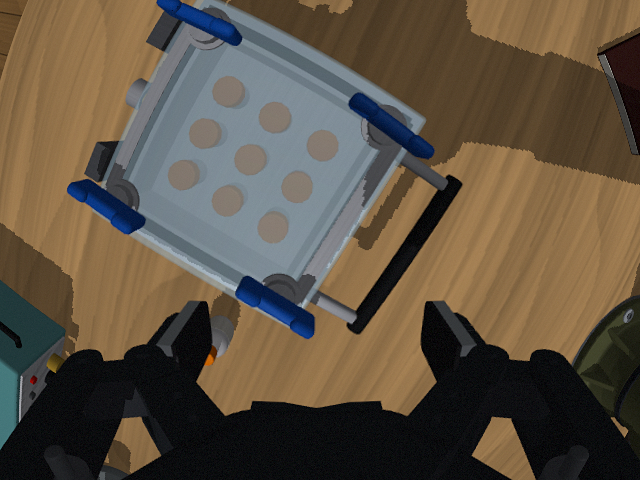

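View pics/c1.png

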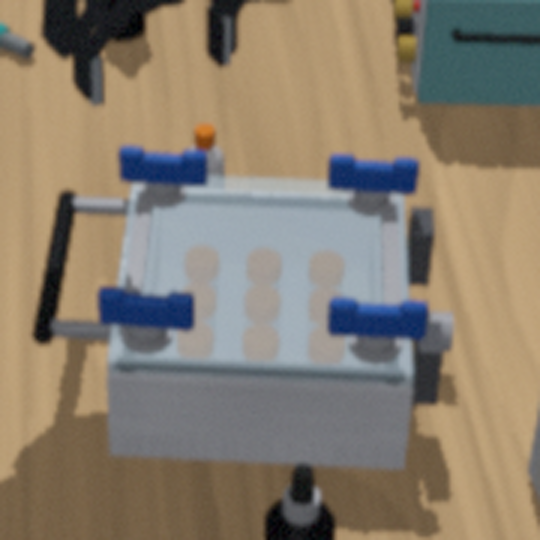

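```bash
cat >> h.py <<'E'
def ground(n,uv,z):
    c=get_calibration(n) if isinstance(n,str) else n
    K=np.array([[c['fx'],0,c['cx']],[0,c['fy'],c['cy']],[0,0,1.]])
    uv=np.asarray(uv,float).reshape(-1,1,2)
    f=cv2.fisheye.undistortPoints if n=="wrist" else cv2.undistortPoints
    q=f(uv,K,np.zeros(4))[:,0]
    R=cv2.Rodrigues(c['rvec'])[0];o=-R.T@c['tvec'];d=np.c_[q,np.ones(len(q))]@R
    return o+d*((z-o[2])/d[:,2])[:,None]
def wings(im,yaw,z=.13):
    r,g,b=[im[...,i].astype(int) for i in range(3)]
    m=((b>r+50)&(b>g+35)).astype(np.uint8)
    n,lab,st,ce=cv2.connectedComponentsWithStats(m)
    for i in range(1,n):
        if st[i,4]<150: continue
        v,u=np.where(lab==i);P=ground("wrist",np.c_[u,v],z)[:,:2]
        (cx,cy),(w,h),_=cv2.minAreaRect((P*1000).astype(np.float32))
        e=np.linalg.svd(P-P.mean(0),full_matrices=False)[2][0]
        a=np.arctan(e[1]/e[0])
        print(ce[i].round(0),st[i,4],"centre",P.mean(0).round(4),"rect",round(w),round(h),"screw",np.round(((yaw-a+.6)%np.pi)-.6,3))
E
python3 - <<'E'
from h import *
im=cv2.imread("pics/w1.png")[:,:,::-1]
wings(im,-.152)
print(ground("side",[[369,372],[311,182]],0).round(3), ground("scene",[[214,296],[441,233],[365,260]],0).round(3))
E
```

```text
[201.  20.] 1410 centre [ 0.6563 -0.1281] rect 12 69 screw -0.0
[390. 124.] 1269 centre [ 0.5181 -0.1099] rect 12 62 screw 0.025
[106. 205.] 1679 centre [0.6777 0.0117] rect 19 69 screw -0.027
[276. 307.] 1868 centre [0.5377 0.0318] rect 19 62 screw 0.053
[[ 0.601 -0.27   0.   ]
 [ 0.524  0.374  0.   ]] [[ 0.605 -0.264  0.   ]
 [ 0.532  0.388  0.   ]
 [ 0.584  0.138  0.   ]]
```

Emit:
{"fn": "drive_tool", "kwargs": {"xyz": [[3,15,0],[6,30,0],[10,45,-10],[10.2,55.6,-20],[10.2,55.6,-40],[10.2,55.6,-60],[10.2,55.6,-69],[10.2,55.6,-69]], "dr": [[0,0,8],[0,0,16],[0,0,24],[0,0,32],[0,0,40],[0,0,48],[0,0,55],[0,0,55]], "claw": -0.1}}

```text
t: 5.1
tool_pos: [0.5382, 0.0377, 0.1489]
ee_rot: [-0.217, -2.111, 2.113]
force: [-0.4, -0.9, -0.0]
finger_gap: 0.0466
```

Run:
```python
from h import *
im=read_camera("wrist");cv2.imwrite("pics/w2.png",im[:,:,::-1])
wings(im,-.152);o=observe();print(o['tool_pos'],o['finger_gap'],o['joints'],o['force'])
```

```text
[296.  23.] 1000 centre [0.661  0.0215] rect 10 24 screw -0.002
[568.  29.] 2041 centre [ 0.6469 -0.1171] rect 33 31 screw 0.213
[578. 264.] 1054 centre [ 0.5191 -0.1078] rect 14 62 screw 0.05
[317. 284.] 2309 centre [0.5413 0.0376] rect 9 66 screw 0.033
[0.53887261 0.03775774 0.15024982] 0.046798051230778036 [ 4.42495149e-01 -1.13919122e-01 -2.12422839e-01  3.52795772e-04
 -1.47268684e+00  9.18930661e-01] [ 0.13006654 -0.25583694  1.01145391]
```

View pics/w2.png

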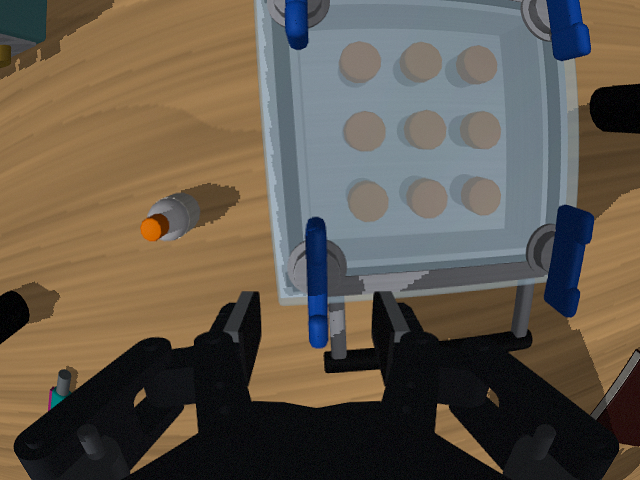

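Emit:
{"fn": "drive_tool", "kwargs": {"xyz": [[0.5,0,-25],[0.5,0,-43],[0.5,0,-47]], "dr": [[0,0,0],[0,0,0],[0,0,0]]}}

```text
t: 5.45
tool_pos: [0.5391, 0.0378, 0.1022]
ee_rot: [-0.219, -2.11, 2.111]
force: [0.1, -0.8, 0.5]
finger_gap: 0.047
```

Emit:
{"fn": "drive_tool", "kwargs": {"xyz": [[0,0,0],[0,0,0],[0,0,0],[0,0,0]], "dr": [[0,0,0],[0,0,0],[0,0,0],[0,0,0]], "claw": 1, "grip_force": 60}}

```text
t: 5.85
tool_pos: [0.5405, 0.0371, 0.1053]
ee_rot: [-0.22, -2.113, 2.116]
force: [-1.7, -4.2, 5.5]
finger_gap: 0.0084
```

Emit:
{"fn": "drive_tool", "kwargs": {"xyz": [[0,0,3],[0,0,3],[0,0,3],[0,0,3],[0,0,3],[0,0,3],[0,0,3]], "dr": [[0,0,-5],[0,0,-12],[0,0,-20],[0,0,-28],[0,0,-36],[0,0,-42],[0,0,-42]]}}

```text
t: 6.55
tool_pos: [0.5392, 0.0351, 0.1057]
ee_rot: [-0.843, -1.65, 1.66]
force: [0.2, -12.3, -4.1]
finger_gap: 0.0086
```

Run:
```python
from h import *
o=observe();R=cv2.Rodrigues(o['ee_rot'])[0];print(o['tool_pos'],o['force'],o['torque'],o['finger_gap'],np.degrees(np.arctan2(R[1,2],R[0,2])))
wings(read_camera("wrist"),-.152)
```

```text
[0.53917274 0.03513315 0.10572338] [  0.1690913  -12.29424649  -4.06412273] [-4.08611035 -0.26564578 -0.05808226] 0.008619034412361736 -144.00859107560916
[579.  69.] 2331 centre [ 0.5197 -0.1073] rect 14 62 screw 0.044
[61. 88.] 4836 centre [0.6726 0.0144] rect 17 73 screw -0.04
[317. 325.] 3641 centre [0.5414 0.0324] rect 9 68 screw 0.794
```

Emit:
{"fn": "drive_tool", "kwargs": {"xyz": [[-1,0,0],[-2,0,0],[-2,0,20],[-2,0,45]], "dr": [[0,0,0],[0,0,0],[0,0,0],[0,0,0]], "claw": -0.1}}

```text
t: 7.0
tool_pos: [0.5374, 0.0386, 0.1511]
ee_rot: [-0.838, -1.658, 1.659]
force: [1.3, 0.0, 0.7]
finger_gap: 0.0468
```

Emit:
{"fn": "drive_tool", "kwargs": {"xyz": [[20,-30,10],[45,-60,10],[75,-100,10],[100,-140,10],[125,-171,5],[125,-171,0],[125,-171,0]], "dr": [[0,0,8],[0,0,16],[0,0,24],[0,0,32],[0,0,40],[0,0,42],[0,0,42]]}}

```text
t: 7.7
tool_pos: [0.663, -0.1333, 0.1495]
ee_rot: [-0.215, -2.113, 2.112]
force: [-0.2, 0.3, -1.5]
finger_gap: 0.0468
```

Run:
```python
from h import *
o=observe();print(o['tool_pos'],o['force'],o['finger_gap'])
im=read_camera("wrist");cv2.imwrite("pics/w3.png",im[:,:,::-1])
wings(im,-.152)
```

```text
[ 0.66298786 -0.13330547  0.14945219] [-0.22581578  0.25945002 -1.48616641] 0.04676281559680727
[312. 276.] 2492 centre [ 0.6696 -0.1314] rect 10 67 screw -0.007
[ 68. 285.] 3280 centre [0.6896 0.0056] rect 29 68 screw 0.116
[145. 458.] 272 centre [0.5562 0.0133] rect 7 60 screw 0.737
```

View pics/w3.png

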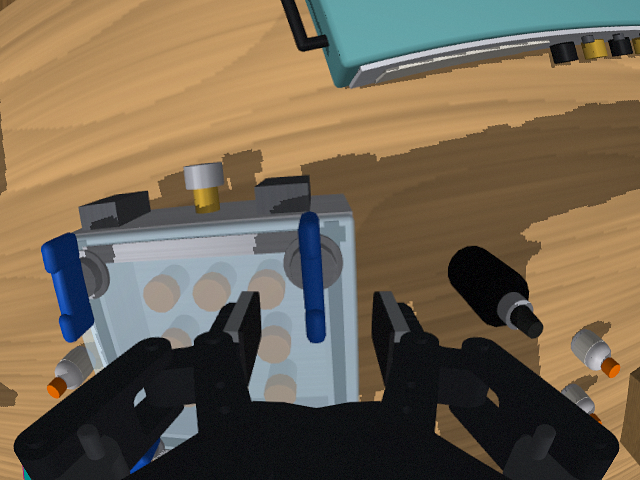

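Emit:
{"fn": "drive_tool", "kwargs": {"xyz": [[2,0.5,-20],[2,0.5,-42],[2,0.5,-44],[2,0.5,-44]], "dr": [[0,0,0],[0,0,0],[0,0,0],[0,0,0]]}}

```text
t: 8.15
tool_pos: [0.6648, -0.1317, 0.1082]
ee_rot: [-0.217, -2.114, 2.115]
force: [0.1, 0.0, 0.1]
finger_gap: 0.0472
```

Emit:
{"fn": "drive_tool", "kwargs": {"xyz": [[0,0,0],[0,0,0],[0,0,0],[0,0,0]], "dr": [[0,0,0],[0,0,0],[0,0,0],[0,0,0]], "claw": 1}}

```text
t: 8.55
tool_pos: [0.6657, -0.132, 0.1091]
ee_rot: [-0.219, -2.116, 2.115]
force: [-0.6, 3.8, 5.0]
finger_gap: 0.0083
```

Emit:
{"fn": "drive_tool", "kwargs": {"xyz": [[0,0,0],[0,0,0],[0,0,0],[0,0,0],[0,0,0],[0,0,0],[0,0,0]], "dr": [[0,0,-5],[0,0,-12],[0,0,-20],[0,0,-28],[0,0,-36],[0,0,-42],[0,0,-42]]}}

```text
t: 9.25
tool_pos: [0.6654, -0.1325, 0.1091]
ee_rot: [-0.844, -1.658, 1.657]
force: [-1.7, 2.0, 5.8]
finger_gap: 0.0084
```

```bash
cat >> h.py <<'E'
def st(im=True):
    o=observe();R=cv2.Rodrigues(o['ee_rot'])[0];print(o['t'],o['tool_pos'].round(4),o['force'].round(1),round(o['finger_gap'],4),"jawyaw",np.degrees(np.arctan2(R[1,2],R[0,2])).round(1)+180)
    if im: wings(read_camera("wrist"),-.152)
E
python3 -c "
from h import *
st()"
```

```text
9.25 [ 0.6654 -0.1325  0.1091] [-1.7  2.   5.8] 0.0084 jawyaw 36.099999999999994
[316. 314.] 3717 centre [ 0.6695 -0.1375] rect 9 68 screw 0.783
```

Emit:
{"fn": "drive_tool", "kwargs": {"xyz": [[0,0,0],[0,0,0],[0,0,20],[0,0,45]], "dr": [[0,0,0],[0,0,0],[0,0,0],[0,0,0]], "claw": -0.1}}

```text
t: 9.7
tool_pos: [0.6638, -0.1326, 0.1504]
ee_rot: [-0.836, -1.655, 1.659]
force: [1.3, -0.5, -0.3]
finger_gap: 0.0473
```

Emit:
{"fn": "drive_tool", "kwargs": {"xyz": [[-30,5,10],[-65,10,10],[-100,15,10],[-130,20,10],[-149,22.5,5],[-149,22.5,0],[-149,22.5,0]], "dr": [[0,0,8],[0,0,16],[0,0,24],[0,0,32],[0,0,40],[0,0,42],[0,0,42]]}}

```text
t: 10.4
tool_pos: [0.5151, -0.11, 0.1517]
ee_rot: [-0.216, -2.114, 2.114]
force: [0.0, -0.3, -0.4]
finger_gap: 0.0467
```

```bash
python3 -c "
from h import *
st()"
```

```text
10.4 [ 0.5151 -0.11    0.1517] [ 0.  -0.3 -0.4] 0.0467 jawyaw 78.3
[44. 46.] 3140 centre [0.6747 0.0061] rect 29 62 screw -0.045
[268.  14.] 1166 centre [ 0.6456 -0.1148] rect 16 25 screw 1.139
[318. 275.] 2362 centre [ 0.5217 -0.1113] rect 9 66 screw 0.049
[ 74. 284.] 2060 centre [0.5419 0.0244] rect 16 78 screw 0.849
```

Emit:
{"fn": "drive_tool", "kwargs": {"xyz": [[1,-0.5,-20],[1,-0.5,-42],[1,-0.5,-44],[1,-0.5,-44]], "dr": [[0,0,0],[0,0,0],[0,0,0],[0,0,0]]}}

```text
t: 10.85
tool_pos: [0.5169, -0.1108, 0.1081]
ee_rot: [-0.216, -2.112, 2.114]
force: [0.4, -0.4, 0.3]
finger_gap: 0.0469
```

Emit:
{"fn": "drive_tool", "kwargs": {"xyz": [[0,0,0],[0,0,0],[0,0,0],[0,0,0]], "dr": [[0,0,0],[0,0,0],[0,0,0],[0,0,0]], "claw": 1}}

```text
t: 11.25
tool_pos: [0.5173, -0.111, 0.1094]
ee_rot: [-0.218, -2.114, 2.116]
force: [-0.2, -2.5, 1.7]
finger_gap: 0.0084
```

Emit:
{"fn": "drive_tool", "kwargs": {"xyz": [[0,0,0],[0,0,0],[0,0,0],[0,0,0],[0,0,0],[0,0,0],[0,0,0]], "dr": [[0,0,-5],[0,0,-12],[0,0,-20],[0,0,-28],[0,0,-36],[0,0,-42],[0,0,-42]]}}

```text
t: 11.95
tool_pos: [0.5169, -0.1116, 0.1093]
ee_rot: [-0.844, -1.655, 1.658]
force: [-0.4, -5.4, 1.9]
finger_gap: 0.0084
```

```bash
python3 -c "
from h import *
st()"
```

```text
11.95 [ 0.5169 -0.1116  0.1093] [-0.4 -5.4  1.9] 0.0084 jawyaw 36.099999999999994
[65. 82.] 6436 centre [ 0.653  -0.1339] rect 26 62 screw 0.727
[317. 313.] 3585 centre [ 0.521  -0.1168] rect 9 68 screw 0.791
```

Emit:
{"fn": "drive_tool", "kwargs": {"xyz": [[0,0,0],[0,0,0],[0,0,20],[0,0,45]], "dr": [[0,0,0],[0,0,0],[0,0,0],[0,0,0]], "claw": -0.1}}

```text
t: 12.4
tool_pos: [0.5162, -0.11, 0.1524]
ee_rot: [-0.836, -1.657, 1.659]
force: [0.5, -0.0, -0.4]
finger_gap: 0.0469
```

Emit:
{"fn": "drive_tool", "kwargs": {"xyz": [[35,25,10],[70,50,10],[105,80,10],[140,105,10],[170,126.5,5],[170,126.5,0],[170,126.5,0]], "dr": [[0,0,8],[0,0,16],[0,0,24],[0,0,32],[0,0,40],[0,0,42],[0,0,42]]}}

```text
t: 13.1
tool_pos: [0.6867, 0.0172, 0.1506]
ee_rot: [-0.211, -2.112, 2.114]
force: [-1.1, -0.7, -0.0]
finger_gap: 0.047
```

```bash
python3 -c "
from h import *
st()"
```

```text
13.1 [0.6867 0.0172 0.1506] [-1.1 -0.7 -0. ] 0.047 jawyaw 78.4
[317. 281.] 2277 centre [0.6897 0.0161] rect 9 67 screw 0.027
[601. 238.] 309 centre [ 0.6785 -0.1485] rect 13 17 screw 0.696
[566. 275.] 871 centre [ 0.6618 -0.1218] rect 15 45 screw 0.646
```

Emit:
{"fn": "drive_tool", "kwargs": {"xyz": [[-0.5,0,-20],[-0.5,0,-42],[-0.5,0,-44],[-0.5,0,-44]], "dr": [[0,0,0],[0,0,0],[0,0,0],[0,0,0]]}}

```text
t: 13.55
tool_pos: [0.6861, 0.0155, 0.1101]
ee_rot: [-0.218, -2.113, 2.114]
force: [0.0, -0.2, 0.7]
finger_gap: 0.0469
```

Emit:
{"fn": "drive_tool", "kwargs": {"xyz": [[0,0,0],[0,0,0],[0,0,0],[0,0,0]], "dr": [[0,0,0],[0,0,0],[0,0,0],[0,0,0]], "claw": 1}}

```text
t: 13.95
tool_pos: [0.687, 0.0164, 0.1111]
ee_rot: [-0.219, -2.116, 2.115]
force: [-2.0, 1.3, 5.9]
finger_gap: 0.0083
```

Emit:
{"fn": "drive_tool", "kwargs": {"xyz": [[0,0,0],[0,0,0],[0,0,0],[0,0,0],[0,0,0],[0,0,0],[0,0,0]], "dr": [[0,0,-5],[0,0,-12],[0,0,-20],[0,0,-28],[0,0,-36],[0,0,-42],[0,0,-42]]}}

```text
t: 14.65
tool_pos: [0.6865, 0.0156, 0.111]
ee_rot: [-0.843, -1.657, 1.657]
force: [-3.2, 0.5, 6.5]
finger_gap: 0.0078
```

```bash
python3 -c "
from h import *
st()"
```

```text
14.65 [0.6865 0.0156 0.111 ] [-3.2  0.5  6.5] 0.0078 jawyaw 36.099999999999994
[574.  18.] 526 centre [ 0.6792 -0.147 ] rect 9 17 screw 0.768
[573.  90.] 1682 centre [ 0.6626 -0.1206] rect 13 44 screw 0.651
[317. 315.] 3333 centre [0.6896 0.0117] rect 9 67 screw 0.792
```

Emit:
{"fn": "drive_tool", "kwargs": {"xyz": [[0,0,0],[0,0,0],[0,0,20],[0,0,50],[-30,5,55],[-70,10,55],[-110,17,55],[-149,22,50]], "dr": [[0,0,0],[0,0,0],[0,0,0],[0,0,0],[0,0,0],[0,0,0],[0,0,0],[0,0,0]], "claw": -0.1}}

```text
t: 15.5
tool_pos: [0.5362, 0.0381, 0.1592]
ee_rot: [-0.84, -1.659, 1.658]
force: [0.1, 0.2, 1.0]
finger_gap: 0.047
```

Emit:
{"fn": "drive_tool", "kwargs": {"xyz": [[0,0,0],[0,0,0]], "dr": [[0,0,0],[0,0,0]]}}

```text
t: 15.7
tool_pos: [0.5371, 0.0382, 0.1597]
ee_rot: [-0.84, -1.66, 1.659]
force: [0.5, 1.3, -0.1]
finger_gap: 0.0471
```

```bash
python3 -c "
from h import *
st()
im=read_camera('wrist');cv2.imwrite('pics/w4.png',im[:,:,::-1])"
```

```text
15.7 [0.5371 0.0382 0.1597] [ 0.5  1.3 -0.1] 0.0471 jawyaw 36.400000000000006
[518.  81.] 1587 centre [ 0.5181 -0.1073] rect 12 62 screw 0.791
[120.  87.] 3618 centre [0.6775 0.0151] rect 21 62 screw 0.752
[317. 273.] 2184 centre [0.5402 0.0346] rect 9 66 screw 0.789
```

View pics/w4.png

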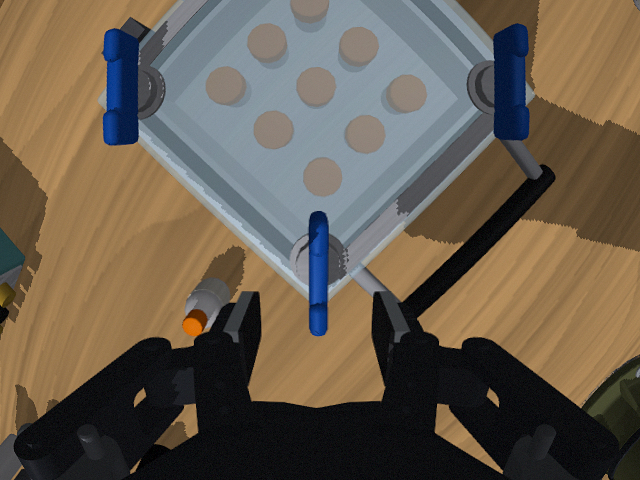

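Emit:
{"fn": "drive_tool", "kwargs": {"xyz": [[0,-0.5,-20],[0,-0.5,-46],[0,-0.5,-51],[0,-0.5,-51]], "dr": [[0,0,0],[0,0,0],[0,0,0],[0,0,0]]}}

```text
t: 16.2
tool_pos: [0.5375, 0.0371, 0.1074]
ee_rot: [-0.839, -1.656, 1.66]
force: [-0.2, 0.4, -0.2]
finger_gap: 0.0473
```

Emit:
{"fn": "drive_tool", "kwargs": {"xyz": [[0,0,0],[0,0,0],[0,0,0],[0,0,0]], "dr": [[0,0,0],[0,0,0],[0,0,0],[0,0,0]], "claw": 1}}

```text
t: 16.6
tool_pos: [0.5375, 0.0371, 0.1098]
ee_rot: [-0.841, -1.659, 1.659]
force: [-4.2, -1.0, 5.9]
finger_gap: 0.0083
```

Emit:
{"fn": "drive_tool", "kwargs": {"xyz": [[0,0,0],[0,0,0],[0,0,0],[0,0,0],[0,0,0],[0,0,0],[0,0,0],[0,0,0]], "dr": [[0,0,-5],[0,0,-12],[0,0,-20],[0,0,-28],[0,0,-36],[0,0,-42],[0,0,-45],[0,0,-47.5]]}}

```text
t: 17.4
tool_pos: [0.5371, 0.037, 0.1098]
ee_rot: [-1.297, -1.063, 1.064]
force: [-6.4, -2.5, 6.6]
finger_gap: 0.0084
```

```bash
python3 -c "
from h import *
st();print(observe()['torque'])"
```

```text
17.4 [0.5371 0.037  0.1098] [-6.4 -2.5  6.6] 0.0084 jawyaw 348.8
[17. 45.] 1370 centre [ 0.6363 -0.1057] rect 16 44 screw 0.766
[316. 312.] 3544 centre [0.5356 0.0304] rect 67 9 screw 1.588
[ 39. 320.] 4146 centre [0.6644 0.0149] rect 35 56 screw 0.832
[-0.72293391  2.02264648  0.9574804 ]
```

Emit:
{"fn": "drive_tool", "kwargs": {"xyz": [[0,0,0],[0,0,0],[0,0,20],[0,0,50]], "dr": [[0,0,2],[0,0,2],[0,0,2],[0,0,2]], "claw": -0.1}}

```text
t: 17.85
tool_pos: [0.5365, 0.0374, 0.1569]
ee_rot: [-1.279, -1.086, 1.092]
force: [0.2, 0.8, 0.0]
finger_gap: 0.0469
```

Emit:
{"fn": "drive_tool", "kwargs": {"xyz": [[20,-30,10],[50,-65,10],[80,-105,10],[110,-145,10],[127.5,-169.5,5],[127.5,-169.5,0],[127.5,-169.5,0]], "dr": [[0,0,8],[0,0,16],[0,0,24],[0,0,32],[0,0,40],[0,0,45.5],[0,0,45.5]]}}

```text
t: 18.55
tool_pos: [0.6648, -0.1328, 0.1563]
ee_rot: [-0.838, -1.656, 1.658]
force: [-0.3, 1.1, 0.5]
finger_gap: 0.0469
```

```bash
python3 -c "
from h import *
st()"
```

```text
18.55 [ 0.6648 -0.1328  0.1563] [-0.3  1.1  0.5] 0.0469 jawyaw 36.19999999999999
[315. 276.] 2282 centre [ 0.6674 -0.1344] rect 9 66 screw 0.78
[171. 436.] 517 centre [0.6762 0.0172] rect 45 14 screw 1.32
[463. 438.] 475 centre [ 0.5162 -0.0969] rect 13 44 screw 0.243
```

Emit:
{"fn": "drive_tool", "kwargs": {"xyz": [[0,0,-20],[0,0,-45],[0,0,-50],[0,0,-50]], "dr": [[0,0,0],[0,0,0],[0,0,0],[0,0,0]]}}

```text
t: 19.0
tool_pos: [0.6644, -0.1314, 0.1081]
ee_rot: [-0.839, -1.657, 1.659]
force: [-0.3, -0.5, 1.1]
finger_gap: 0.0471
```

Emit:
{"fn": "drive_tool", "kwargs": {"xyz": [[0,0,0],[0,0,0],[0,0,0],[0,0,0]], "dr": [[0,0,0],[0,0,0],[0,0,0],[0,0,0]], "claw": 1}}

```text
t: 19.4
tool_pos: [0.6652, -0.1322, 0.1102]
ee_rot: [-0.842, -1.659, 1.659]
force: [-2.7, 0.6, 6.3]
finger_gap: 0.0085
```

Emit:
{"fn": "drive_tool", "kwargs": {"xyz": [[0,0,0],[0,0,0],[0,0,0],[0,0,0],[0,0,0],[0,0,0],[0,0,0],[0,0,0]], "dr": [[0,0,-5],[0,0,-12],[0,0,-20],[0,0,-28],[0,0,-36],[0,0,-42],[0,0,-45],[0,0,-47.5]]}}

```text
t: 20.2
tool_pos: [0.6648, -0.1324, 0.1102]
ee_rot: [-1.297, -1.063, 1.064]
force: [-4.4, -0.4, 6.0]
finger_gap: 0.0089
```

Emit:
{"fn": "drive_tool", "kwargs": {"xyz": [[0,0,0],[0,0,0],[0,0,20],[0,0,50]], "dr": [[0,0,2],[0,0,2],[0,0,2],[0,0,2]], "claw": -0.1}}

```text
t: 20.6
tool_pos: [0.6638, -0.1318, 0.1561]
ee_rot: [-1.278, -1.086, 1.092]
force: [1.2, -0.4, 0.3]
finger_gap: 0.0468
```

```bash
python3 -c "
from h import *
st()"
```

```text
20.6 [ 0.6638 -0.1318  0.1561] [ 1.2 -0.4  0.3] 0.0468 jawyaw 350.7
[314. 275.] 2275 centre [ 0.667 -0.134] rect 69 10 screw 1.56
[556. 263.] 2060 centre [ 0.525  -0.1159] rect 16 80 screw 0.734
```

Emit:
{"fn": "drive_tool", "kwargs": {"xyz": [[-30,4,8],[-65,9,8],[-105,15,8],[-135,20,8],[-148.5,21.5,5],[-148.5,21.5,0],[-148.5,21.5,0]], "dr": [[0,0,8],[0,0,16],[0,0,24],[0,0,32],[0,0,40],[0,0,45.5],[0,0,45.5]]}}

```text
t: 21.35
tool_pos: [0.516, -0.1103, 0.1581]
ee_rot: [-0.84, -1.659, 1.658]
force: [-0.4, -1.0, -0.2]
finger_gap: 0.0473
```

Emit:
{"fn": "drive_tool", "kwargs": {"xyz": [[0,0,-20],[0,0,-45],[0,0,-50],[0,0,-50]], "dr": [[0,0,0],[0,0,0],[0,0,0],[0,0,0]]}}

```text
t: 21.75
tool_pos: [0.5161, -0.1107, 0.1077]
ee_rot: [-0.839, -1.656, 1.658]
force: [0.1, 0.2, 0.3]
finger_gap: 0.047
```

Emit:
{"fn": "drive_tool", "kwargs": {"xyz": [[0,0,0],[0,0,0],[0,0,0],[0,0,0]], "dr": [[0,0,0],[0,0,0],[0,0,0],[0,0,0]], "claw": 1}}

```text
t: 22.15
tool_pos: [0.5164, -0.111, 0.1098]
ee_rot: [-0.841, -1.658, 1.659]
force: [-4.3, -1.0, 6.4]
finger_gap: 0.0081
```

Emit:
{"fn": "drive_tool", "kwargs": {"xyz": [[0,0,0],[0,0,0],[0,0,0],[0,0,0],[0,0,0],[0,0,0],[0,0,0],[0,0,0]], "dr": [[0,0,-5],[0,0,-12],[0,0,-20],[0,0,-28],[0,0,-36],[0,0,-42],[0,0,-45],[0,0,-47.5]]}}

```text
t: 22.95
tool_pos: [0.5164, -0.1111, 0.1098]
ee_rot: [-1.297, -1.063, 1.064]
force: [-4.7, -1.1, 5.5]
finger_gap: 0.0085
```

Emit:
{"fn": "drive_tool", "kwargs": {"xyz": [[0,0,0],[0,0,0],[0,0,20],[0,0,50]], "dr": [[0,0,2],[0,0,2],[0,0,2],[0,0,2]], "claw": -0.1}}

```text
t: 23.35
tool_pos: [0.5155, -0.1103, 0.1569]
ee_rot: [-1.279, -1.087, 1.091]
force: [1.4, 0.1, 0.4]
finger_gap: 0.0471
```

```bash
python3 -c "
from h import *
st()"
```

```text
23.35 [ 0.5155 -0.1103  0.1569] [1.4 0.1 0.4] 0.0471 jawyaw 350.7
[314. 273.] 2243 centre [ 0.5185 -0.1134] rect 69 9 screw 1.56
[ 73. 273.] 3127 centre [ 0.6624 -0.1339] rect 69 29 screw 1.64
[147. 458.] 226 centre [0.6699 0.0184] rect 38 9 screw 2.35
```

Next FL at (.6865,.0158): dx +170, dy +126.8.

Emit:
{"fn": "drive_tool", "kwargs": {"xyz": [[35,25,10],[70,50,10],[105,80,10],[140,105,10],[170,126.8,5],[170,126.8,0],[170,126.8,0]], "dr": [[0,0,8],[0,0,16],[0,0,24],[0,0,32],[0,0,40],[0,0,45.5],[0,0,45.5]]}}

```text
t: 24.1
tool_pos: [0.6865, 0.0172, 0.1557]
ee_rot: [-0.836, -1.657, 1.66]
force: [0.2, -0.3, -0.5]
finger_gap: 0.047
```

Emit:
{"fn": "drive_tool", "kwargs": {"xyz": [[0,0,-20],[0,0,-45],[0,0,-50],[0,0,-50]], "dr": [[0,0,0],[0,0,0],[0,0,0],[0,0,0]]}}

```text
t: 24.5
tool_pos: [0.6858, 0.0158, 0.1082]
ee_rot: [-0.841, -1.656, 1.658]
force: [0.7, 0.7, 0.2]
finger_gap: 0.047
```

Emit:
{"fn": "drive_tool", "kwargs": {"xyz": [[0,0,0],[0,0,0],[0,0,0],[0,0,0]], "dr": [[0,0,0],[0,0,0],[0,0,0],[0,0,0]], "claw": 1}}

```text
t: 24.9
tool_pos: [0.6864, 0.0158, 0.1103]
ee_rot: [-0.841, -1.659, 1.659]
force: [-4.2, 0.2, 5.2]
finger_gap: 0.0084
```

Emit:
{"fn": "drive_tool", "kwargs": {"xyz": [[0,0,0],[0,0,0],[0,0,0],[0,0,0],[0,0,0],[0,0,0],[0,0,0],[0,0,0]], "dr": [[0,0,-5],[0,0,-12],[0,0,-20],[0,0,-28],[0,0,-36],[0,0,-42],[0,0,-45],[0,0,-47.5]]}}

```text
t: 25.7
tool_pos: [0.6856, 0.0156, 0.1103]
ee_rot: [-1.296, -1.062, 1.065]
force: [-8.6, -0.8, 7.4]
finger_gap: 0.0083
```

Emit:
{"fn": "drive_tool", "kwargs": {"xyz": [[0,0,0],[0,0,0],[0,0,20],[0,0,50]], "dr": [[0,0,2],[0,0,2],[0,0,2],[0,0,2]], "claw": -0.1}}

```text
t: 26.1
tool_pos: [0.6854, 0.0164, 0.1563]
ee_rot: [-1.279, -1.086, 1.092]
force: [0.8, 0.5, 0.6]
finger_gap: 0.0469
```

Emit:
{"fn": "drive_tool", "kwargs": {"xyz": [[0,0,40],[-40,-15,80],[-80,-30,110],[-120,-40,120],[-160,-40,120],[-160,-40,120]], "dr": [[0,0,0],[0,0,0],[0,0,0],[0,0,0],[0,0,0],[0,0,0]]}}

```text
t: 26.7
tool_pos: [0.5235, -0.0244, 0.2814]
ee_rot: [-1.284, -1.095, 1.085]
force: [0.1, 0.3, -0.1]
finger_gap: 0.047
```

```bash
python3 -c "
from h import *
st()
im=read_camera('wrist');cv2.imwrite('pics/w5.png',im[:,:,::-1]);cv2.imwrite('pics/side5.png',read_camera('side')[:,:,::-1])"
```

```text
26.7 [ 0.5235 -0.0244  0.2814] [ 0.1  0.3 -0.1] 0.047 jawyaw 350.8
[309. 120.] 865 centre [ 0.5173 -0.1085] rect 61 9 screw 1.557
[140. 133.] 1256 centre [ 0.6584 -0.128 ] rect 62 20 screw 1.549
[313. 291.] 740 centre [0.5369 0.0325] rect 69 9 screw 1.569
[158. 291.] 1025 centre [0.6779 0.0124] rect 67 20 screw 1.602
```

View pics/w5.png

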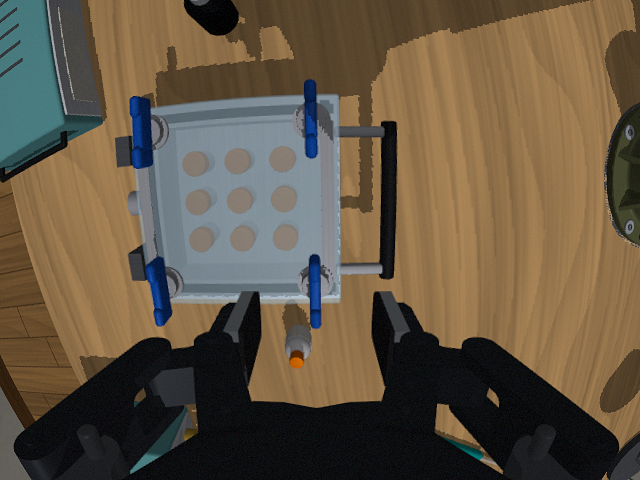

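View pics/side5.png

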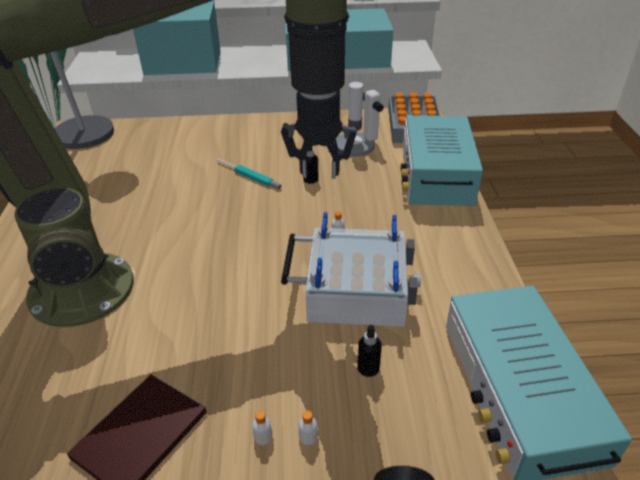

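```bash
python3 -c "
from workcell import *
print(sign_off())"
```

```text
the job is handed in; nothing more can be done
None
```

The cover is closed on its gasket and all four wing screws are fully tight. The job was handed in at about 27 s of the 72 s allowed; sign-off gives no verdict.

- **Cover:** I pressed it down slowly by its bar. The bar stopped at its closed height (TCP at 0.0915 m), and the force there rose to about 12 N.
- **Half tight:** I turned near-left, far-right, near-right, then far-left to about 45°. Each screw read 0.78–0.79 rad in the wrist camera.
- **Fully tight:** I used the same cross order, commanding each turn about 2.5° past the stop.
- **Last checks:** The final wrist picture gave screw angles between 1.55 and 1.60 rad. The spread is about what I expect from viewing the wings at an angle. The side picture shows the cover flat, the wings left-to-right, and the vials and bottles where they started. The gripper was well clear of everything at hand-in.
- **Small disagreements:** Turning near-left the first time put about 12 N sideways on the tool, because my estimate of that screw's centre was about 2 mm off. I corrected it for the later turns. The wrist camera's wing centres also differed by a few millimetres from the fit to the scene and side cameras, but every grasp held.

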